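# Kit a fallen tower cooler and a jigged board for a rebuild

## Robot

A 7-joint arm with a two-finger parallel gripper is mounted at the origin on the work surface. World frame = base frame: x ahead of the robot, y to its left, z up, the work surface at z = 0. Lengths are in mm, angles in rad, forces in N, time in s.
With the tool pointing down it reaches from about 400 to 900 mm from the base axis. Payload 5.5 kg.
Tool frame: the origin (TCP) lies midway between the tips of the shut fingers; the grasp point (between the pads) lies 19 mm behind it; z points along the fingers, y is the direction in which the jaws open and shut (so a half turn about z gives the same grasp; the last joint's range is limited). The gripper opens to 85 mm and grips with 20 to 120 N. Pads are 22 mm wide; open, the fingers measure 114 mm over their backs; the gripper's body (76 mm by 85 mm) begins 54 mm behind the grasp point. The pads swing forward as they close: fully open they stand 13 mm farther back than shut.
Start: joints at [-1.046, 0.501, -0.427, 1.55, 0.221, 1.138, -0.21], TCP at [168.194, 627.862, 231.31] pointing down, gripper open.
Joint ranges: [-2.88, 2.88], [-0.31, 2.03], [-1.54, 1.56], [0.2, 2.42], [-1.41, 4.55], [0.19, 2.02], [-2.57, 2.57]. Speed limits (rad/s): [2.57, 2.57, 3.14, 3.14, 3.14, 3.14, 3.14].

## Interface

Orientations are given as [roll, pitch, yaw] about the fixed x, y, z axes, in that order (R = Rz(yaw) Ry(pitch) Rx(roll)).
In Python, from workcell import ctrl, eyes, finder gives the robot as it stands. The module is installed in compiled form; this text tells all that it offers.
- The arm moves only by the tool play_rows, never from a script. Its arguments are lists of equal length, an entry for each row: "translation": the shift along the tool's x, y, z in m, a list of three; "turn": the turn about the tool's z in rad; "jaw": the finger opening in m, from 0 to 0.0854. In form: {"translation": [[dx, dy, dz], ...], "turn": [turn, ...], "jaw": [jaw, ...]}. A call has 1 to 12 rows; each row is the pose to reach, as a shift and turn from the pose commanded when the call began, along the tool's axes at that moment; what a row does not reach only later rows make up. A row lasts 1/8 s, in which the tool goes at most 62.5 mm and 10.7 degrees, less where a joint would pass 70% of its speed; a pose out of reach is approached as far as the arm can. A call with a gripper value outside its range is refused whole. The fingers move at their own pace and stop on an object; "squeeze" is the grip in N (left out, the last holds). Time passes only in rows, so rows that repeat a pose let the fingers close. It gives the time, the measured TCP pose, the force and the opening at its end, in the units of the state.
- ctrl.sense(): the state, without advancing time (a new reading comes with each control period).
- eyes.get_image(name): name is "scene" or "top"; returns the picture (384x512x3 uint8, blue, green, red); there is no depth.
- eyes.camera_model(name): a dict with "camera_matrix" (3x3 intrinsics, pixels), "eye" and "attitude" of the camera in the world. Camera axes: x right, y down, z forward; pixel columns grow to the right and rows downward; lengths in mm; the calibration is good to about 2 mm. A picture is of the moment at which its call begins. camera_model takes no time and is no camera call.
- ctrl.job_done(): hands the job in, once; it reports no verdict.
Trained networks look in the newest picture that a camera, given by its name, has taken for a name from the list of things; names that differ only in an ending like _2 or _b are one class to them, and where a whole thing is asked for, a point or a joint stands for the part that bears it (a point fixed in the world has none). Each returns a list of dicts, best first, with "score" (0 to 1); they miss things now and then, are a little off and sometimes report something else, mostly with a low value. They report only what shows in the picture. A call takes as long as a camera call.
- finder.spot_in(camera, query): "xyz" ([x, y, z] in mm, in world coordinates, good to about 4 mm: the middle of the surface that is visible of it).
- finder.cut_out(camera, query): "pixels" (384x512 bool, what is visible of it).
- finder.spot_point(camera, query): "xyz" ([x, y, z] in mm, in world coordinates, good to about 4 mm: a listed point, or the origin of a listed thing).
The state is a dict: "time": time; "joints": joint angles; "qvel": joint speeds; "joint_torque": joint torques, N m; "tool_pos": TCP position; "ee_rot": TCP orientation; "force": force on the tool from outside, world axes, zero at the start; "ft_torque": the same for the moment, N m; "width": finger opening in mm.
Only numpy, scipy, OpenCV 4.12 (cv2) and the standard library are available. Lean on these libraries where they do the work, as an engineer would, in place of code of your own. Each camera call takes 0.05 s, during which the arm holds its last target.

## Task

Make up the rebuild kit in the blue two-bay tray. Stand the toppled tower cooler upright on its copper foot in the middle of the tray's grey square, and lift the green board straight up off the jig's two pins, keeping it level, and lay it flat, black heatsink up, on the floor of the tray's other bay. Put both down gently (no dropping), let go of them, and leave the other things on the bench where they are.

Things in the scene. Friction and masses are not known exactly. Their poses are not given: they have to be found in the camera images.
- cooler: Small tower CPU cooler, about 0.32 kg (varies): a stack of aluminium fins, 46 (x) x 52 (y) mm and 85 mm tall, from z = 30 to z = 115 mm, on a copper stem (26 x 30 mm) and a copper foot, 44 x 44 x 10 mm. Origin at the centre of the foot's underside, z along the cooler from foot to top. It starts lying on the turntable, on its -x face (its +x face up, its z level). The fin stack is solid enough to be gripped across its 52 mm width (along y).
- turntable: Low round black turntable, 236 mm across, 12 mm high; it does not turn. Origin at the centre of its underside; x, y level, z up. The cooler lies near its middle with its top pointing roughly along the turntable's -x.
- board: Green circuit board on a stiff carrier, 110 (x) x 70 (y) x 5 mm, about 0.18 kg, with a black finned heatsink, 30 x 30 mm, in the middle of its upper side, whose top is 27 mm above the board's underside: a good grip, across x or y. Small chips beside it are 4 mm high. Origin at the centre of the underside, z up out of the component side. Two 9.5 mm holes at (43, 24) and (-43, -24) mm. It starts down on the jig.
- jig: Aluminium fixture block fixed to the bench, 135 (x) x 90 (y) x 28 mm, with four 10 mm high standoffs on which the board rests (38 mm above the bench) and two upright brass pins, 8 mm in diameter, that go through the board's holes at (43, 24) and (-43, -24) mm and end 62 mm above the bench, 24 mm above the board's underside. Origin at the centre of its underside, x along the block, z up.
- seat (a point): Point on the jig where the centre of the board's underside rests, 38 mm above the bench; axes as the jig's.
- tray: Blue shallow tray fixed to the bench, 165 (x) x 245 (y) mm outside, 14 mm high, walls and floor 4 mm thick, split across the middle of its length by a low divider (10 mm above the floor, 4 mm thick) into two bays, each 157 (x) x 116 (y) mm inside. The bay on its -y side has a grey square, 76 x 76 mm; the bay on its +y side is for the board. Origin at the centre of its underside, z up.
- pad (a point): Middle of the grey square, on the tray floor, 4 mm above the bench; axes as the tray's.
- bay (a point): Middle of the board's bay, on the tray floor, 4 mm above the bench; axes as the tray's.
- screw_jar: Bystander: upright clear screw jar with yellow cap, 36 mm across, 50 mm high, standing on the turntable beside the cooler's foot end. Origin at the centre of its underside.
- bracket: Bystander: steel L-section bracket, 75 (x) x 18 (y) x 22 mm high, lying on the turntable beside the cooler, on its -y side of the turntable. Origin at the centre of its underside.
- flux_bottle: Bystander: white bottle with red cap, 34 mm across, 85 mm high, upright beside the jig on its +y side. Origin at the centre of its underside.
- driver: Bystander: orange screwdriver, 130 mm long along its x, lying beside the jig on its -y side. Origin under its middle.
- fan: Bystander: black case fan, 60 x 60 x 25 mm, lying flat beyond the tray on its +x side. Origin at the centre of its underside.
- psu_brick: Bystander: black power brick, 45 (x) x 100 (y) x 30 mm, lying beyond the tray on its +x side. Origin at the centre of its underside.
- duster: Bystander: tall upright red spray can, 50 mm across, 190 mm high, at the back of the work area. Origin at the centre of its underside. (Fixed bench equipment, up to 140 mm high, stands more than 0.63 m to the left and right of the robot and more than 0.8 m ahead of it.)
- tub: Bystander: upright white tub with blue cap, 60 mm across, 90 mm high, at the back of the work area. Origin at the centre of its underside.

How it is judged:
By the outcome, as a careful person would: the job done as asked, in the order asked, and still so for the second after the job is handed in, with the robot touching nothing.
It also fails if it takes over 64 s, if anything falls off the work surface, if the arm or the gripper's body presses on something with over 40 N, if the wrist force passes 120 N, or if a joint passes its speed limit or range.

## Working session

There is one attempt and no reset: what is moved stays moved. The work goes in short steps, Python scripts to look and compute and a tool call to move; the robot and the scene stay as the last step left them, time stands still between calls to the robot, and variables do not carry over. Pictures are saved under pics/ and viewed, and the job is handed in when it is done.

Besides the shell and the picture viewer there is one more tool, called after ">>>" as name(argument=value, ...) on one line, values as JSON. play_rows: Moves the arm, as the interface text tells. Its arguments: {"type":"object","properties":{"translation":{"type":"array","items":{"type":"array","items":{"type":"number"}}},"turn":{"type":"array","items":{"type":"number"}},"jaw":{"type":"array","items":{"type":"number"}},"squeeze":{"type":"number"}},"required":["translation","turn","jaw"]}

```bash
mkdir -p pics; python3 - <<'E'
from workcell import ctrl, eyes, finder
import cv2
for n in ("scene","top"):
    im=eyes.get_image(n); cv2.imwrite(f"pics/{n}0.png",im)
    m=eyes.camera_model(n); print(n,m)
print(ctrl.sense())
E
```

```text
scene {'camera_matrix': array([[406.84652901,   0.        , 253.86421834],
       [  0.        , 406.84652901, 192.31750059],
       [  0.        ,   0.        ,   1.        ]]), 'eye': array([1113.36360581, -125.87204618,  950.15989236]), 'attitude': array([-2.57438754,  0.00703514,  1.3136361 ])}
top {'camera_matrix': array([[426.04473665,   0.        , 257.90113988],
       [  0.        , 426.04473665, 192.89439687],
       [  0.        ,   0.        ,   1.        ]]), 'eye': array([ 491.89278928,  -13.85271723, 1325.9053417 ]), 'attitude': array([-3.05820003,  0.00732512, -1.54979109])}
{'time': 0.1, 'joints': array([-1.04578723,  0.50173999, -0.4267816 ,  1.55135015,  0.22075747,
        1.13830076, -0.21028885]), 'qvel': array([ 2.13475238e-05, -1.15910119e-03, -9.35646081e-04, -4.06229435e-03,
       -1.66549567e-03,  2.90986421e-04, -1.69846380e-04]), 'joint_torque': array([-1.04395120e-02, -5.70822537e+01, -5.83859950e+00, -2.81749070e+01,
        1.04395024e-02,  5.54156213e-03,  1.22569713e-05]), 'tool_pos': array([168.11623646, 627.23147071, 230.367653  ]), 'ee_rot': array([-3.13983682e+00, -8.25225314e-05,  2.87980331e+00]), 'force': array([-0.01956451,  0.97694342,  0.2120414 ]), 'ft_torque': array([-0.02478245,  0.00903294,  0.00177964]), 'width': 85.50829166638508}
```

View pics/scene0.png

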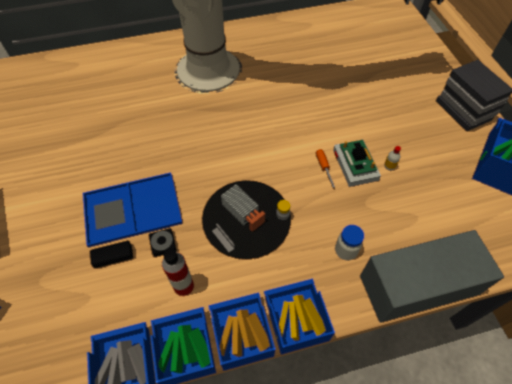

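View pics/top0.png

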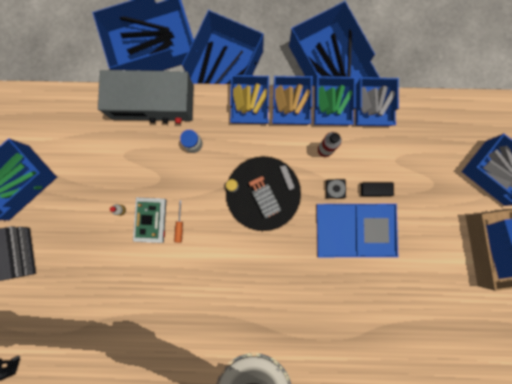

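The pictures show:
- **Top view:** the cooler lies on the turntable around (265,197), with its copper foot at (257,183). The jar is at (232,186) and the bracket at (288,178). The board is on the jig at (150,220), with the flux bottle and driver on either side. The tray is at (357,230), with the grey square at (376,230).
- **Scene view:** it agrees with the top view.

```bash
cat > h.py <<'E'
from workcell import ctrl, eyes, finder
import cv2, numpy as np
from scipy.spatial.transform import Rotation as R
def cam(n):
    m=eyes.camera_model(n); return m['camera_matrix'],m['eye'],R.from_euler('xyz',m['attitude']).as_matrix()
def proj(n,P):
    K,e,A=cam(n); c=(np.atleast_2d(P)-e)@A; u=c@K.T; return u[:,:2]/u[:,2:]
def ray(n,uv,z):
    K,e,A=cam(n); uv=np.atleast_2d(np.asarray(uv,float)); d=np.c_[uv,np.ones(len(uv))]@np.linalg.inv(K).T@A.T
    return e+d*((z-e[2])/d[:,2])[:,None]
def maskrect(n,mask,z):
    cs,_=cv2.findContours(mask.astype(np.uint8),cv2.RETR_EXTERNAL,cv2.CHAIN_APPROX_NONE)
    c=max(cs,key=cv2.contourArea)[:,0,:]
    w=ray(n,c,z)[:,:2].astype(np.float32)
    return cv2.minAreaRect(w)
E
python3 - <<'E'
from h import *
print(proj('top',[[0,0,0]]),proj('scene',[[0,0,0]]))
for n in ("top","scene"):
    eyes.get_image(n)
    for q in ("cooler","board","tray","jig","seat","pad","bay","turntable","screw_jar","bracket"):
        r=finder.spot_point(n,q)
        print(n,q,[(np.round(a['xyz']),round(a['score'],2)) for a in r[:2]])
zz=dict(cooler=58,board=43,tray=14,jig=28,bracket=34,screw_jar=62,driver=10)
for n in ("top","scene"):
    out=cv2.imread(f"pics/{n}0.png")
    for q,z in zz.items():
        r=finder.cut_out(n,q)
        if r:
            print(n,q,r[0]['score'],r[0]['pixels'].sum(),maskrect(n,r[0]['pixels'],z))
            cs,_=cv2.findContours(r[0]['pixels'].astype(np.uint8),cv2.RETR_EXTERNAL,cv2.CHAIN_APPROX_NONE)
            cv2.drawContours(out,cs,-1,(255,0,255),1)
            np.save(f"{n}_{q}.npy",r[0]['pixels'])
    cv2.imwrite(f"pics/{n}1.png",out)
    o=cv2.imread(f"pics/{n}0.png")
    cx=(260,195) if n=='top' else (245,215); bx=(150,220) if n=='top' else (358,162)
    f=lambda c:cv2.resize(o[c[1]-45:c[1]+45,c[0]-45:c[0]+45],(400,400),interpolation=cv2.INTER_CUBIC)
    cv2.imwrite(f"pics/{n}zoom.png",np.hstack([f(cx),f(bx)]))
print(ctrl.sense()['time'])
E
```

```text
[[253.08729875 392.60475848]] [[208.83064136  68.9143656 ]]
top cooler [(array([642.,   4.,  32.]), 0.59)]
top board [(array([513., 325.,  36.]), 0.87), (array([598., -18.,   3.]), 0.57)]
top tray [(array([ 492., -310.,    2.]), 0.81), (array([ 743., -210.,    0.]), 0.65)]
top jig [(array([513., 332.,   1.]), 0.91), (array([598., -15.,   2.]), 0.34)]
top seat [(array([510., 330.,  36.]), 0.98)]
top pad [(array([ 496., -370.,    1.]), 0.92)]
top bay [(array([ 492., -248.,    2.]), 0.55)]
top turntable [(array([598., -15.,  -1.]), 0.62)]
top screw_jar [(array([624.,  77.,  12.]), 0.4)]
top bracket [(array([513., 329.,   0.]), 0.35)]
scene cooler [(array([636.,   3.,  37.]), 0.57)]
scene board [(array([511., 330.,  38.]), 0.92)]
scene tray [(array([ 492., -311.,    2.]), 0.67)]
scene jig [(array([506., 331.,   3.]), 0.96)]
scene seat [(array([510., 327.,  36.]), 0.87)]
scene pad [(array([ 486., -368.,    2.]), 0.94)]
scene bay []
scene turntable [(array([603., -20.,  -2.]), 0.92)]
scene screw_jar [(array([ 623., -365.,    0.]), 0.36)]
scene bracket [(array([651., -93.,  12.]), 0.57)]
to
[... 1012 characters left out ...]
38, 323.76885986328125), (73.77880859375, 112.65594482421875), 88.71487426757812)
scene tray 0.72 5099 ((496.2176513671875, -311.112548828125), (173.89369201660156, 245.7260284423828), 1.8727596998214722)
scene jig 0.62 619 ((519.0621948242188, 319.2952880859375), (97.16899871826172, 148.9071807861328), 89.67073822021484)
scene bracket 0.72 260 ((657.3428344726562, -92.82181549072266), (80.16592407226562, 24.26288414001465), 22.41401481628418)
scene screw_jar 0.47 219 ((632.8760986328125, 70.03925323486328), (30.411033630371094, 55.505062103271484), 73.51632690429688)
scene driver 0.65 174 ((476.1315612792969, 237.2682647705078), (26.92732810974121, 74.59388732910156), 87.87118530273438)
1.9
```

View pics/topzoom.png

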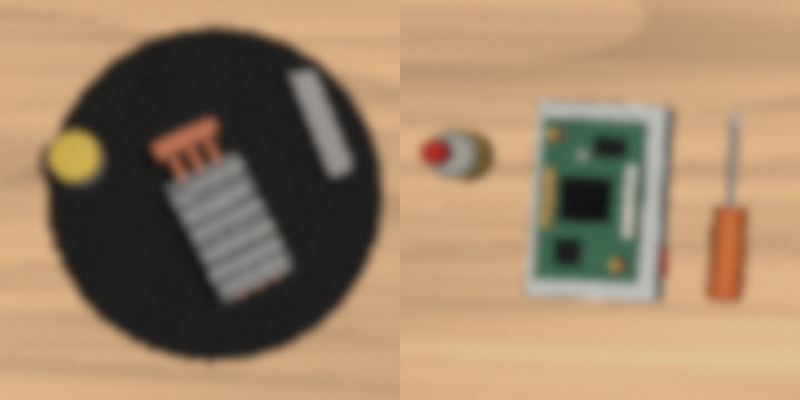

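View pics/scenezoom.png

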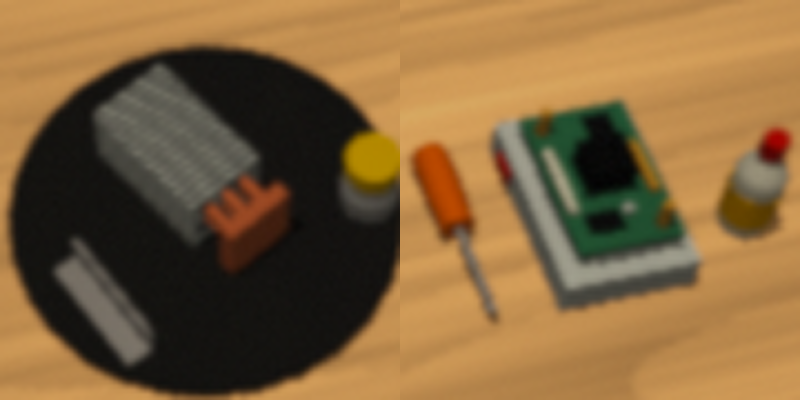

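View pics/top1.png

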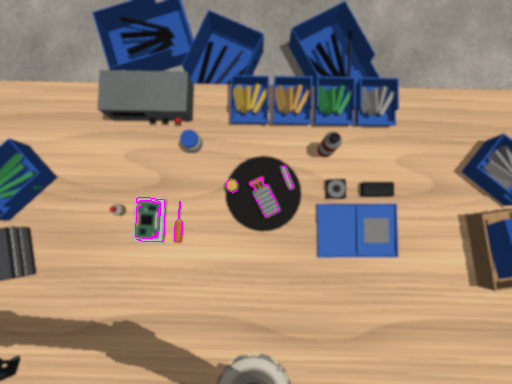

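```bash
cat >> h.py <<'E'
def go(x,y,z,yawdeg,cur=None):
    s=ctrl.sense(); p=s['tool_pos'];yaw=s['ee_rot'][2]
    if cur is not None: p=np.array(cur[:3],float);yaw=np.radians(cur[3])
    A=np.array([[np.cos(yaw),np.sin(yaw),0],[np.sin(yaw),-np.cos(yaw),0],[0,0,-1]])
    d=A@(np.array([x,y,z])-p); t=-(np.radians(yawdeg)-yaw); t=(t+np.pi)%(2*np.pi)-np.pi
    print('shift m',np.round(d/1000,4),'turn',round(t,4))
E
python3 - <<'E'
from h import *
c=(168.194,627.862,231.31,165)
go(420,300,220,100,c)
go(550,-40,150,27.7,c)
E
```

```text
shift m [-0.3281 -0.2515  0.0113] turn 1.1345
shift m [-0.5417 -0.5463  0.0813] turn 2.3963
```

>>> play_rows(translation=[[-0.055,-0.042,0.002],[-0.11,-0.084,0.004],[-0.164,-0.126,0.006],[-0.219,-0.168,0.008],[-0.273,-0.21,0.01],[-0.328,-0.2515,0.0113],[-0.3281,-0.2515,0.0113],[-0.3281,-0.2515,0.0113]], turn=[0.15,0.3,0.46,0.62,0.8,0.96,1.1345,1.1345], jaw=[0.085,0.085,0.085,0.085,0.085,0.085,0.085,0.085], squeeze=20)

```text
time: 2.9
tool_pos: [422.5, 296.5, 220.1]
ee_rot: [3.141, 0.001, 1.737]
force: [0.8, 0.0, 0.2]
width: 84.9
```

```bash
python3 - <<'E'
from h import *
s=ctrl.sense();print(s['joints'],s['tool_pos'],s['ee_rot'],s['time'])
go(550,-40,150,27.7)
go(550,-40,150,27.7,(420,300,220,100))
E
```

```text
[-0.58485408  0.24552632 -0.09300751  1.90523131  0.02885556  0.99186844
 -0.52430351] [422.54084099 296.49227418 220.14164906] [3.14067104e+00 1.29075574e-03 1.73736641e+00] 2.9
shift m [-0.353   0.0699  0.0701] turn 1.2539
shift m [-0.3574  0.069   0.07  ] turn 1.2619
```

>>> play_rows(translation=[[-0.06,0.012,0.012],[-0.12,0.023,0.024],[-0.18,0.035,0.035],[-0.24,0.046,0.047],[-0.3,0.058,0.06],[-0.357,0.069,0.07],[-0.357,0.069,0.07],[-0.357,0.069,0.07],[-0.357,0.069,0.07]], turn=[0.16,0.32,0.48,0.64,0.8,0.96,1.12,1.262,1.262], jaw=[0.085,0.085,0.085,0.085,0.085,0.085,0.085,0.085,0.085])

```text
time: 4.03
tool_pos: [550.1, -38.1, 149.8]
ee_rot: [-3.141, -0.0, 0.487]
force: [-1.0, 0.4, 0.1]
width: 85.1
```

```bash
python3 - <<'E'
from h import *
s=ctrl.sense();print(s['joints'],s['tool_pos'],s['ee_rot'],s['time'])
go(550,-40.3,20,27.7)
o=[]
for n in ("top","scene"):
    im=eyes.get_image(n)
    c=(260,195) if n=='top' else (245,215)
    o.append(cv2.resize(im[c[1]-60:c[1]+60,c[0]-60:c[0]+60],(400,400),interpolation=cv2.INTER_CUBIC))
cv2.imwrite("pics/a.png",np.hstack(o))
E
```

```text
[-0.22543682  0.40208453  0.30491895  1.89427978 -0.1552104   0.86820099
 -0.92604382] [550.12678037 -38.06082362 149.80408594] [-3.14102900e+00 -2.31176277e-05  4.87470197e-01] 4.025
shift m [-0.0012  0.0019  0.1298] turn 0.004
```

View pics/a.png

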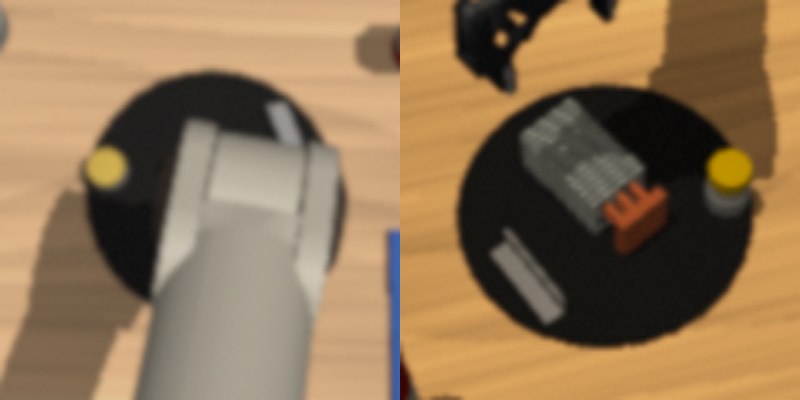

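>>> play_rows(translation=[[-0.001,0.002,0.04],[-0.001,0.002,0.08],[-0.001,0.002,0.11],[-0.001,0.002,0.128],[-0.001,0.002,0.136],[-0.001,0.002,0.136]], turn=[0,0,0,0,0,0], jaw=[0.085,0.085,0.085,0.085,0.085,0.085])

```text
time: 4.88
tool_pos: [550.3, -41.7, 14.2]
ee_rot: [-3.142, -0.0, 0.484]
force: [-0.8, -0.9, -0.1]
width: 85.0
```

```bash
python3 - <<'E'
from h import *
s=ctrl.sense();print(s['joints'],s['tool_pos'],s['ee_rot'],s['time'],s['force'])
o=[]
for n in ("top","scene"):
    im=eyes.get_image(n)
    c=(260,195) if n=='top' else (245,215)
    o.append(cv2.resize(im[c[1]-50:c[1]+50,c[0]-50:c[0]+50],(400,400),interpolation=cv2.INTER_CUBIC))
cv2.imwrite("pics/b.png",np.hstack(o))
E
```

```text
[-0.16236476  0.61620874  0.23925855  1.9490213  -0.24393074  0.60368091
 -0.8505832 ] [550.30189206 -41.70755678  14.1740671 ] [-3.14157270e+00 -2.53938858e-04  4.84010335e-01] 4.875 [-0.75160039 -0.9066289  -0.07802004]
```

View pics/b.png

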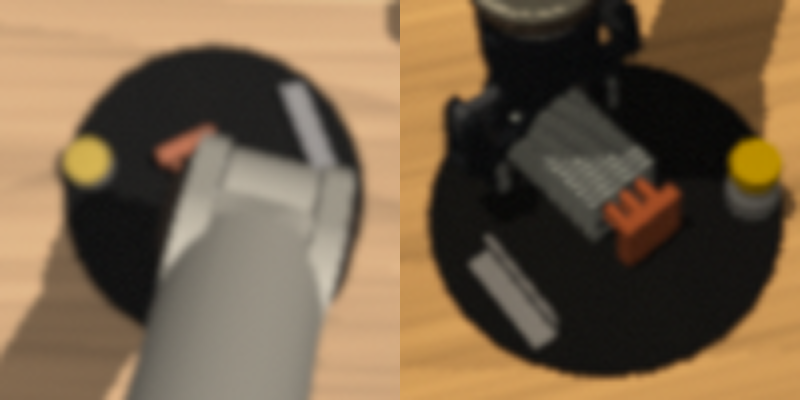

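The jaws straddle the top end of the fin stack, one finger on each side, and the bracket and jar are clear. I'll close them softly.

>>> play_rows(translation=[[0,0,0],[0,0,0],[0,0,0],[0,0,0],[0,0,0],[0,0,0]], turn=[0,0,0,0,0,0], jaw=[0.07,0.058,0.045,0.045,0.045,0.045], squeeze=20)

```text
time: 5.72
tool_pos: [550.3, -41.6, 14.6]
ee_rot: [-3.142, -0.001, 0.484]
force: [-0.9, 1.1, 6.5]
width: 51.8
```

>>> play_rows(translation=[[0,0,-0.006],[0,0,-0.013],[0,0,-0.02],[0,0,-0.028],[0,0,-0.036],[0,0,-0.044],[0,0,-0.052],[0,0,-0.06],[0,0,-0.06]], turn=[0,0,0,0,0,0,0,0,0], jaw=[0.045,0.045,0.045,0.045,0.045,0.045,0.045,0.045,0.045])

```text
time: 6.85
tool_pos: [550.7, -41.8, 74.8]
ee_rot: [3.141, -0.001, 0.483]
force: [1.2, 0.4, -3.4]
width: 51.7
```

```bash
cat >> h.py <<'E'
def snap(name,cs=None,r=60):
    o=[]
    for n,c in (cs or {"top":(260,195),"scene":(245,215)}).items():
        im=eyes.get_image(n)
        o.append(cv2.resize(im[max(0,c[1]-r):c[1]+r,max(0,c[0]-r):c[0]+r],(400,400),interpolation=cv2.INTER_CUBIC))
    cv2.imwrite(f"pics/{name}.png",np.hstack(o))
E
python3 - <<'E'
from h import *
snap("c"); s=ctrl.sense(); print(s['force'],s['ft_torque'],s['width'],s['tool_pos'],s['time'])
E
```

```text
[-0.61506175 -0.26375168 -3.67901349] [-0.13077397  0.11330942  0.03885229] 51.89729078852213 [549.95734568 -41.77232251  73.99803121] 6.95
```

View pics/c.png

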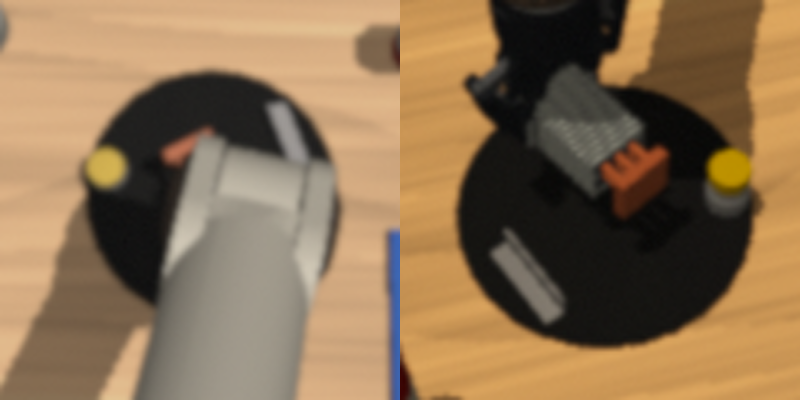

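The cooler is off the table but held rigid. The friction torque at 20 N just carries the measured 0.17 Nm. I'll try quick upward jerks so that inertia swings the foot down.

>>> play_rows(translation=[[0,0,-0.0625],[0,0,-0.12],[0,0,-0.12],[0,0,-0.12],[0,0,-0.12]], turn=[0,0,0,0,0], jaw=[0.045,0.045,0.045,0.045,0.045])

```text
time: 7.58
tool_pos: [548.2, -41.6, 191.8]
ee_rot: [-3.14, 0.004, 0.483]
force: [-0.1, 0.2, -3.4]
width: 52.0
```

```bash

python3 - <<'E'
from h import *
snap("d"); s=ctrl.sense(); print(s['force'],s['ft_torque'],s['width'],s['tool_pos'],s['time'])
E
```

```text
[-0.70877407  0.83865705 -4.23920525] [-0.06157003  0.1745599  -0.05771274] 51.36909584000697 [548.71810114 -41.75388729 192.12207576] 7.675
```

View pics/d.png

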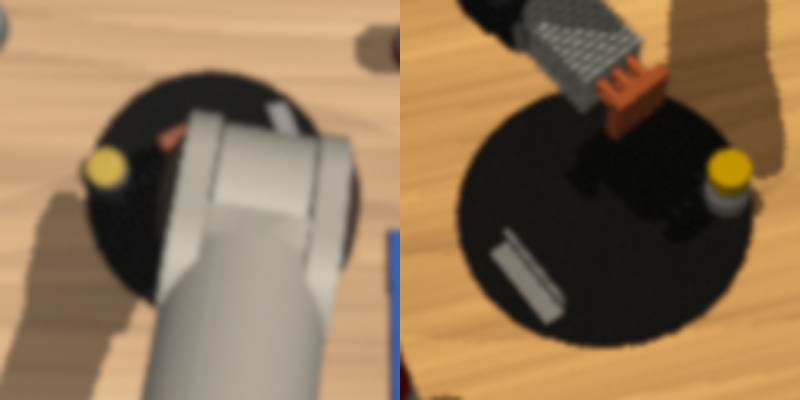

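>>> play_rows(translation=[[0,0,0.06],[0,0,0.08],[0,0,0.08],[0,0,0.08],[0,0,0.08],[0,0,0.08]], turn=[0,0,0,0,0,0], jaw=[0.045,0.045,0.045,0.05,0.05,0.05])

```text
time: 8.43
tool_pos: [550.8, -41.8, 115.0]
ee_rot: [3.141, -0.002, 0.483]
force: [-0.7, 0.5, -3.0]
width: 51.9
```

```bash

python3 - <<'E'
from h import *
snap("e"); s=ctrl.sense(); print(s['force'],s['ft_torque'],s['width'],s['tool_pos'],s['time'])
E
```

```text
[-0.06022263 -0.24447664 -3.82665993] [-0.04877317  0.10458743 -0.03601125] 52.19461928370117 [550.43996466 -41.76703342 114.65578077] 8.525
```

View pics/e.png

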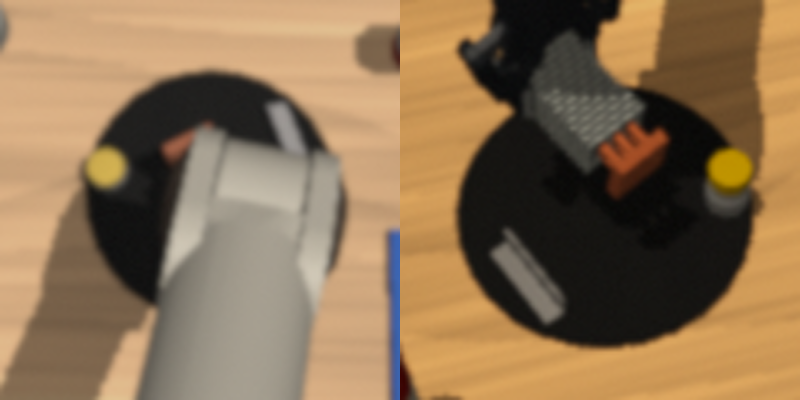

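The cooler has started to pitch, foot down. Next I'll ease the jaw command towards the contact width to lower the friction.

>>> play_rows(translation=[[0,0,0],[0,0,0],[0,0,0]], turn=[0,0,0], jaw=[0.051,0.051,0.0515])

```text
time: 8.9
tool_pos: [550.0, -41.8, 114.0]
ee_rot: [-3.142, 0.0, 0.483]
force: [0.1, -0.7, -3.4]
width: 51.8
```

```bash

python3 - <<'E'
from h import *
snap("f"); s=ctrl.sense(); print(s['force'],s['ft_torque'],s['width'],s['tool_pos'],s['time'])
E
```

```text
[ 0.11443796  0.09362316 -3.57180385] [-0.05091386  0.1118821  -0.00480183] 51.79121072615919 [549.95525971 -41.81723096 113.93153352] 9.0
```

View pics/f.png

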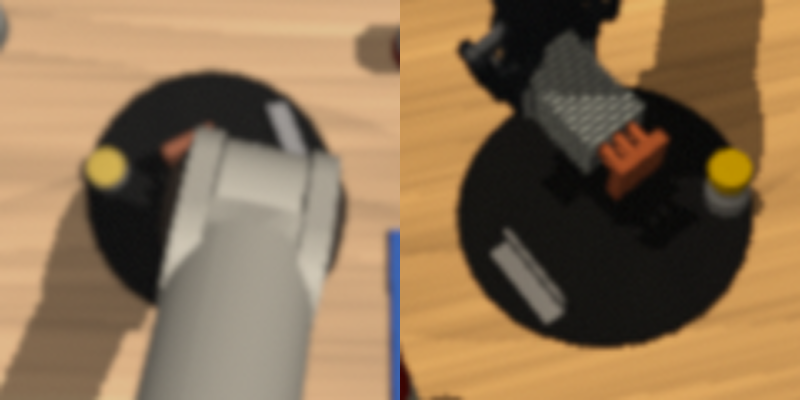

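>>> play_rows(translation=[[0,0,-0.03],[0,0,-0.08],[0,0,-0.12],[0,0,-0.13],[0,0,-0.0675],[0,0,-0.005],[0,0,-0.0675],[0,0,-0.13],[0,0,-0.16],[0,0,-0.17],[0,0,-0.17]], turn=[0,0,0,0,0,0,0,0,0,0,0], jaw=[0.0515,0.0515,0.0515,0.0515,0.0515,0.0515,0.0515,0.0515,0.0515,0.0515,0.0515])

```text
time: 10.38
tool_pos: [549.3, -41.6, 282.8]
ee_rot: [-3.141, 0.001, 0.483]
force: [-0.8, -0.6, -3.6]
width: 51.8
```

```bash

python3 - <<'E'
from h import *
snap("g",{"top":(260,195),"scene":(245,185)}); s=ctrl.sense(); print(s['force'],s['ft_torque'],s['width'],s['tool_pos'],s['time'])
E
```

```text
[ 0.40100418 -0.1861029  -3.71506234] [-0.07690122  0.11854634  0.07592729] 52.19444908872145 [548.62529786 -41.59042966 281.80761841] 10.475
```

View pics/g.png

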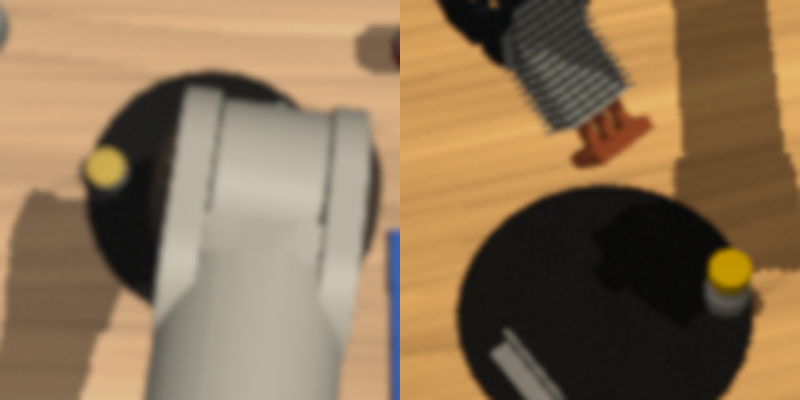

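The swing worked, and the cooler hangs steeply now. I'll estimate its pitch with a model overlay.

```bash
cat >> h.py <<'E'
def box(x0,x1,y0,y1,z0,z1): return np.array([[x,y,z] for x in(x0,x1) for y in(y0,y1) for z in(z0,z1)],float)
BX=[box(-23,23,-26,26,30,115),box(-22,22,-22,22,0,10)]
def cool_pts(th,g,yaw,piv=(0,0,101)):
    # th: angle of cooler z above horizontal (0 lying, 90 upright); foot toward +toolx
    d=-np.array([np.cos(yaw),np.sin(yaw),0]);u=np.array([0,0,1.])
    zc=np.cos(th)*d+np.sin(th)*u; xc=-np.sin(th)*d+np.cos(th)*u; yc=np.cross(zc,xc)
    return [g+(b-np.array(piv))@np.array([xc,yc,zc]) for b in BX]
def fit(n,mask,g,yaw,ths=range(0,121,3),piv=(0,0,101)):
    best=[]
    for t in ths:
        m=np.zeros((384,512),np.uint8)
        for P in cool_pts(np.radians(t),g,yaw,piv):
            cv2.fillConvexPoly(m,cv2.convexHull(np.round(proj(n,P)).astype(np.int32)),1)
        i=(mask&(m>0)).sum();  best.append((i/((mask|(m>0)).sum()),i/mask.sum(),t))
    return sorted(best,reverse=True)[:5]
def pitch():
    s=ctrl.sense();g=s['tool_pos']+[0,0,24];yaw=s['ee_rot'][2]
    eyes.get_image("scene")
    r=finder.cut_out("scene","cooler")
    for a in r[:1]:
        print(a['score'],a['pixels'].sum()); print(np.round(fit("scene",a['pixels'],g,yaw),2).tolist())
E
python3 - <<'E'
from h import *
pitch()
E
```

```text
0.66 1291
[[0.74, 0.99, 51.0], [0.73, 0.97, 45.0], [0.73, 0.99, 54.0], [0.73, 0.98, 48.0], [0.72, 0.98, 57.0]]
```

>>> play_rows(translation=[[-0.02,0,0.02],[-0.06,0,0.06],[-0.1,0,0.1],[-0.057,0,0.057],[-0.013,0,0.013],[0.02,0,-0.005],[0.035,0,-0.015],[0.04,0,-0.02],[0.04,0,-0.02]], turn=[0,0,0,0,0,0,0,0,0], jaw=[0.0515,0.0515,0.0515,0.0515,0.0515,0.0515,0.0515,0.0515,0.0515])

```text
time: 11.7
tool_pos: [584.9, -23.5, 303.2]
ee_rot: [-3.141, 0.001, 0.483]
force: [-0.7, -0.3, -4.1]
width: 51.6
```

```bash

python3 - <<'E'
from h import *
pitch()
snap("i",{"top":(260,195),"scene":(245,165)}); s=ctrl.sense(); print(s['force'],s['ft_torque'],s['width'],s['tool_pos'],s['time'])
E
```

```text
0.71 1352
[[0.75, 0.99, 75.0], [0.74, 0.97, 78.0], [0.73, 0.97, 72.0], [0.72, 0.97, 69.0], [0.71, 0.94, 81.0]]
[ 0.25656118 -0.16926521 -3.10028761] [ 0.02432701  0.01130554 -0.00339822] 51.83614934074676 [584.50790328 -23.85508948 303.33480376] 11.9
```

View pics/i.png

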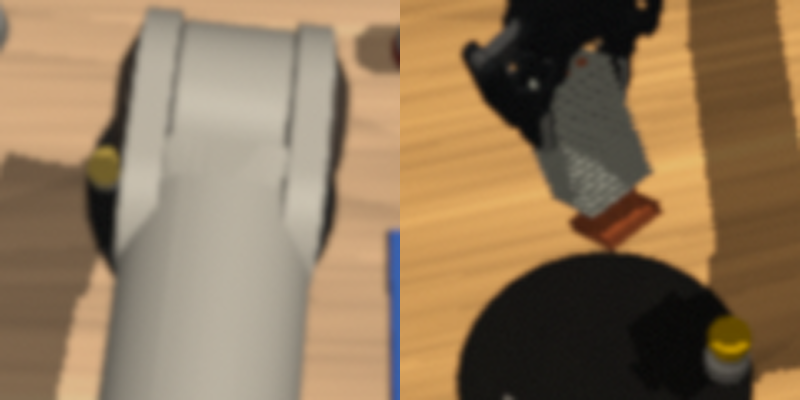

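The cooler now hangs at roughly 75–80°, near plumb. Next I'll measure the tray precisely.

```bash

python3 - <<'E'
from h import *
im=cv2.imread('pics/top0.png')
hsv=cv2.cvtColor(im,cv2.COLOR_BGR2HSV)
b=cv2.inRange(hsv,(105,120,60),(130,255,255)); roi=np.zeros_like(b); roi[195:265,305:410]=1
b=b*roi
r=maskrect('top',cv2.morphologyEx(b,cv2.MORPH_CLOSE,np.ones((25,25)))>0,14); print('tray z14',r)
hol=((hsv[...,1]<90)&(roi>0)); hol[:212]=0;hol[252:]=0;hol[:,:355]=0;hol[:,395:]=0
print(hol.sum(), maskrect('top',hol,4))
im2=cv2.imread('pics/scene0.png');hsv2=cv2.cvtColor(im2,cv2.COLOR_BGR2HSV)
b2=cv2.inRange(hsv2,(105,120,60),(130,255,255)); b2[:165]=0;b2[255:]=0;b2[:,190:]=0;b2[:,:70]=0
print('tray scene', maskrect('scene',cv2.morphologyEx(b2,cv2.MORPH_CLOSE,np.ones((25,25)))>0,14))
h2=(hsv2[...,1]<90); h2[:190]=0;h2[240:]=0;h2[:,:90]=0;h2[:,135:]=0
print(h2.sum(),maskrect('scene',h2,4))
E
```

```text
tray z14 ((492.8678894042969, -306.4109191894531), (155.87838745117188, 239.7060089111328), 1.5135844945907593)
619 ((494.830322265625, -368.5842590332031), (73.77342224121094, 75.2956314086914), 1.193209171295166)
tray scene ((496.2412414550781, -309.2611083984375), (166.34715270996094, 242.62973022460938), 1.2527259588241577)
680 ((493.583251953125, -370.6091003417969), (73.625732421875, 73.87991333007812), 1.172553539276123)
```

```bash

python3 - <<'E'
from h import *
go(484,-369.5,170,1.3)
E
```

```text
shift m [-0.2494  0.2596  0.1333] turn 0.4596
```

>>> play_rows(translation=[[-0.015,0.016,0.005],[-0.05,0.052,0.02],[-0.09,0.094,0.04],[-0.13,0.135,0.06],[-0.17,0.177,0.08],[-0.21,0.218,0.105],[-0.235,0.245,0.122],[-0.246,0.257,0.132],[-0.249,0.26,0.133],[-0.249,0.26,0.133]], turn=[0.03,0.09,0.16,0.23,0.3,0.38,0.43,0.455,0.46,0.46], jaw=[0.0515,0.0515,0.0515,0.0515,0.0515,0.0515,0.0515,0.0515,0.0515,0.0515])

```text
time: 13.15
tool_pos: [486.7, -368.1, 171.4]
ee_rot: [-3.141, -0.001, 0.025]
force: [0.4, -0.1, -2.8]
width: 52.0
```

```bash

python3 - <<'E'
from h import *
pitch()
snap("j",{"top":(365,220),"scene":(120,175)}); s=ctrl.sense(); print(s['force'],s['ft_torque'],s['width'],s['tool_pos'],s['ee_rot'],s['joints'],s['time'])
E
```

```text
0.6 1215
[[0.82, 0.98, 72.0], [0.82, 0.98, 69.0], [0.82, 0.97, 75.0], [0.81, 0.98, 66.0], [0.79, 0.94, 78.0]]
[-0.61370768  0.46665262 -3.52120251] [0.01025026 0.03385923 0.04232832] 51.59372678248327 [ 487.09734402 -367.71641113  171.61250306] [-3.14129206e+00 -1.30414754e-03  2.61311336e-02] [ 0.21160891  0.50242495  0.52384306  1.73682617 -0.29547639  0.98051863
 -0.69676561] 13.35
```

View pics/j.png

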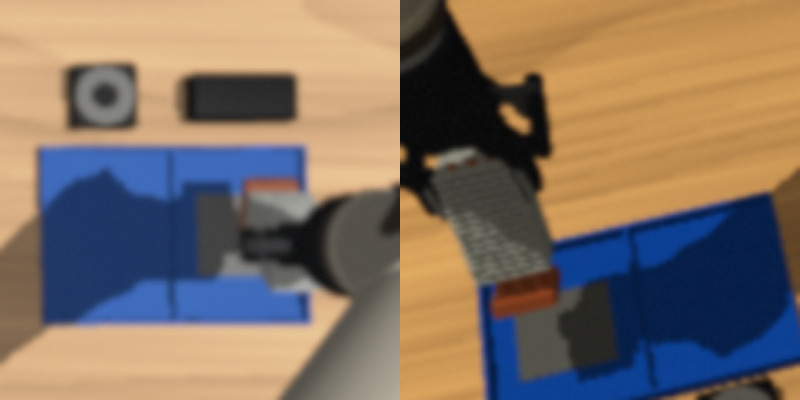

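It still leans about 15° with the foot towards +x. I'll touch the foot's low edge on the pad floor and walk the top over it to bring it upright.

```bash

python3 - <<'E'
from h import *
go(464,-369.5,90,1.3)
E
```

```text
shift m [-0.0231  0.0012  0.0816] turn 0.0034
```

>>> play_rows(translation=[[-0.008,0.001,0.02],[-0.018,0.002,0.045],[-0.022,0.002,0.065],[-0.023,0.002,0.078],[-0.023,0.002,0.08],[-0.023,0.002,0.08]], turn=[0,0,0,0,0,0], jaw=[0.0515,0.0515,0.0515,0.0515,0.0515,0.0515])

```text
time: 14.1
tool_pos: [463.7, -371.8, 91.6]
ee_rot: [3.141, -0.001, 0.024]
force: [-0.5, 0.4, -2.6]
width: 51.9
```

```bash

python3 - <<'E'
from h import *
pitch()
snap("k",{"top":(365,220),"scene":(120,175)}); s=ctrl.sense(); print(s['force'],s['ft_torque'],s['width'],s['tool_pos'],s['ee_rot'],s['time'])
E
```

```text
0.84 1021
[[0.82, 0.97, 72.0], [0.81, 0.96, 75.0], [0.8, 0.98, 66.0], [0.8, 0.98, 63.0], [0.8, 0.98, 69.0]]
[-0.40652099  0.14314974 -3.04839728] [ 0.06088177  0.02367249 -0.01199692] 51.822015505436156 [ 463.44167013 -372.01734783   91.74188831] [ 3.14085851e+00 -1.16794131e-03  2.35075575e-02] 14.3
```

View pics/k.png

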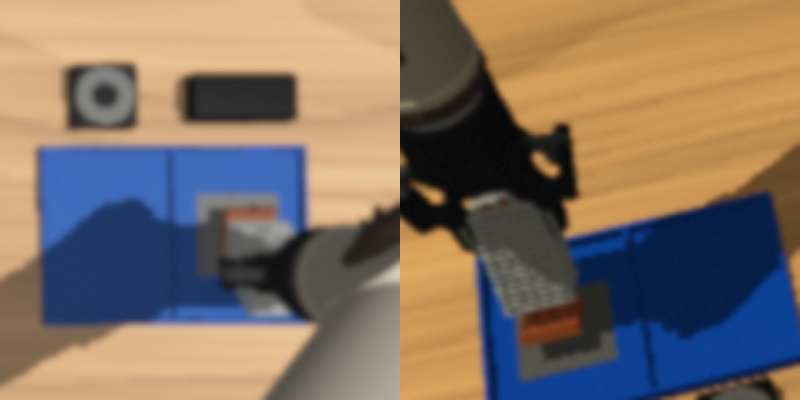

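>>> play_rows(translation=[[0,-0.002,0.003],[0,-0.002,0.006],[0,-0.002,0.008],[0,-0.002,0.008]], turn=[0,0,0,0], jaw=[0.0515,0.0515,0.0515,0.0515])

```text
time: 14.8
tool_pos: [462.8, -369.5, 83.4]
ee_rot: [-3.141, -0.0, 0.023]
force: [-2.1, 1.9, 2.9]
width: 51.7
```

>>> play_rows(translation=[[0.003,0,0.0005],[0.006,0,0.0005],[0.009,0,0.0005],[0.012,0,0.0005],[0.015,0,0.0005],[0.018,0,0.0005]], turn=[0,0,0,0,0,0], jaw=[0.0515,0.0515,0.0515,0.0515,0.0515,0.0515])

```text
time: 15.55
tool_pos: [480.9, -369.3, 83.5]
ee_rot: [-3.141, -0.0, 0.023]
force: [-2.4, 2.8, 7.2]
width: 51.5
```

```bash

python3 - <<'E'
from h import *
pitch()
snap("l",{"top":(365,220),"scene":(120,190)},50); s=ctrl.sense(); print(s['force'],s['ft_torque'],s['width'],s['tool_pos'],s['ee_rot'],s['time'])
E
```

```text
0.78 958
[[0.79, 0.97, 78.0], [0.79, 0.95, 81.0], [0.78, 0.98, 75.0], [0.77, 0.94, 84.0], [0.77, 0.98, 69.0]]
[-2.46781139  2.54284773  7.30381825] [ 0.71749988  0.6335137  -0.01258065] 51.525092895124246 [ 481.28142504 -369.27011219   83.48290963] [-3.14129952e+00 -9.23194287e-04  2.34035650e-02] 15.75
```

View pics/l.png

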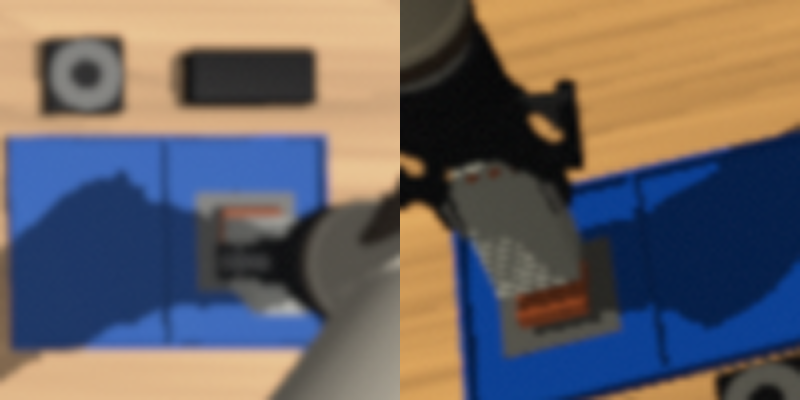

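>>> play_rows(translation=[[0.003,0,0],[0.006,0,0],[0.009,0,0.0005],[0.012,0,0.001],[0.014,0,0.0015],[0.014,0,0.0015]], turn=[0,0,0,0,0,0], jaw=[0.0515,0.0515,0.0515,0.0515,0.0515,0.0515])

```text
time: 16.5
tool_pos: [495.8, -368.8, 81.8]
ee_rot: [-3.142, -0.001, 0.024]
force: [-0.6, 2.8, 4.7]
width: 51.9
```

```bash

python3 - <<'E'
from h import *
pitch()
snap("m",{"top":(365,220),"scene":(120,190)},50); s=ctrl.sense(); print(s['force'],s['ft_torque'],s['width'],s['tool_pos'],s['ee_rot'],s['time'])
E
```

```text
0.68 817
[[0.75, 0.97, 90.0], [0.74, 0.98, 87.0], [0.73, 0.94, 93.0], [0.72, 0.98, 84.0], [0.71, 0.92, 96.0]]
[-0.81694045  2.88618468  4.90117079] [ 0.71018143  0.35402598 -0.02786472] 51.93350434355068 [ 495.72282621 -368.84730058   81.76650706] [-3.14157555e+00 -1.44731125e-03  2.36335432e-02] 16.7
```

View pics/m.png

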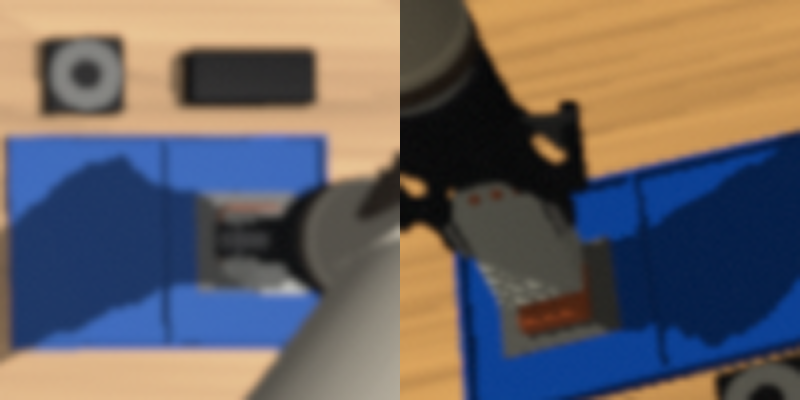

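>>> play_rows(translation=[[-0.001,0,0.001],[-0.001,0,0.002],[-0.001,0,0.002]], turn=[0,0,0], jaw=[0.0515,0.0515,0.0515])

```text
time: 17.08
tool_pos: [496.6, -368.9, 81.4]
ee_rot: [3.141, -0.005, 0.024]
force: [-0.5, 4.3, 14.2]
width: 51.9
```

```bash

python3 - <<'E'
from h import *
im=eyes.get_image('scene'); c=(120,200);r=40;k=10
big=cv2.resize(im[c[1]-r:c[1]+r,c[0]-r:c[0]+r],None,fx=k,fy=k,interpolation=cv2.INTER_CUBIC)
def dr(P,col,close=True):
    q=((proj('scene',P)-np.array(c)+r+0.5)*k).astype(np.int32); cv2.polylines(big,[q],close,col,1)
def sq(cx,cy,h,z,yaw): 
    a=np.radians(yaw);R2=np.array([[np.cos(a),-np.sin(a)],[np.sin(a),np.cos(a)]])
    p=np.array([[h,h],[h,-h],[-h,-h],[-h,h]])@R2.T+[cx,cy]; return np.c_[p,np.full(4,z)]
dr(sq(494,-369.5,38,4,1.3),(0,255,0))
g=ctrl.sense()['tool_pos']
for z in(4,14): dr(sq(g[0],g[1],22,z,1.3),(255,255,0))
dr(np.array([[g[0]+23,g[1]-26,34],[g[0]+23,g[1]+26,34],[g[0]+23,g[1]+26,119],[g[0]+23,g[1]-26,119]]),(255,0,255))
dr(np.array([[g[0]-23,g[1]-26,119],[g[0]-23,g[1]+26,119]]),(255,0,255))
cv2.imwrite('pics/n.png',big[200:,:]);print(g)
E
```

```text
[ 496.61756058 -368.90585409   81.43448059]
```

View pics/n.png

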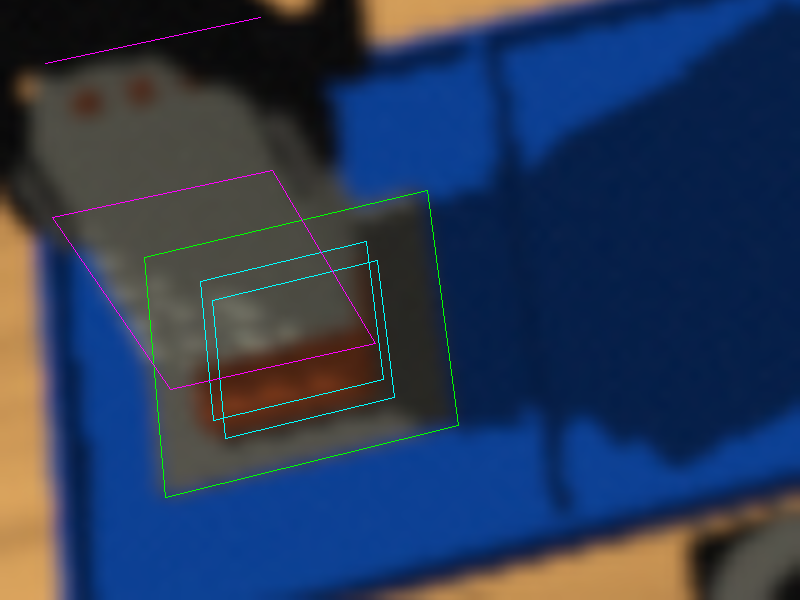

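The foot stands flat in the grey square: the gap is about 46 px on the left, 67 px on the right, and about 15 mm in front. It sits about 2.8 mm too far towards -y, so I'll lift slightly, shift it and set it down again.

>>> play_rows(translation=[[0,0,-0.003],[0,0,-0.005],[-0.001,-0.0025,-0.005],[-0.001,-0.0025,-0.003],[-0.001,-0.0025,-0.001],[-0.001,-0.0025,0],[-0.001,-0.0025,0]], turn=[0,0,0,0,0,0,0], jaw=[0.0515,0.0515,0.0515,0.0515,0.0515,0.0515,0.0515])

```text
time: 18.0
tool_pos: [494.6, -366.1, 80.9]
ee_rot: [-3.141, -0.003, 0.024]
force: [-1.0, 4.0, 10.9]
width: 51.7
```

>>> play_rows(translation=[[0,0,-0.0015],[0,0,-0.0015],[0,0,-0.0015],[0,0,-0.0015],[0,0,-0.0015],[0,0,-0.0015],[0,0,-0.03],[0,0,-0.08],[0,0,-0.13],[0,0,-0.15]], turn=[0,0,0,0,0,0,0,0,0,0], jaw=[0.0515,0.054,0.058,0.068,0.078,0.078,0.078,0.078,0.078,0.078])

```text
time: 19.25
tool_pos: [493.8, -367.7, 232.4]
ee_rot: [3.139, -0.004, 0.023]
force: [0.8, -0.1, -0.2]
width: 78.2
```

```bash

python3 - <<'E'
from h import *
s=ctrl.sense();print(s['tool_pos'],s['ee_rot'],s['force'],s['time'])
snap("o",{"top":(365,220),"scene":(120,200)},50)
go(470,-100,260,40)
go(512,329,120,91)
E
```

```text
[ 493.84552145 -367.73214279  232.42579583] [ 3.1389191  -0.0042077   0.02307757] [ 0.78286059 -0.099398   -0.16555999] 19.25
shift m [-0.0176 -0.2679 -0.0286] turn -0.6748
shift m [ 0.0344 -0.6958  0.1114] turn -1.5649
```

View pics/o.png

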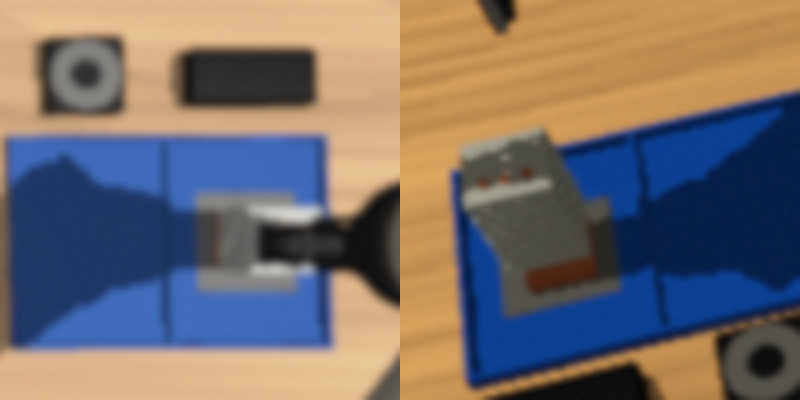

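The cooler stands upright on its foot inside the grey square, at about (565,270) in the zoom. Now I'll localise the board more exactly.

```bash

python3 - <<'E'
from h import *
for n,(a,b,c,d) in {"top":(190,250,125,175),"scene":(130,195,325,390)}.items():
    im=cv2.imread(f'pics/{n}0.png'); hsv=cv2.cvtColor(im,cv2.COLOR_BGR2HSV)
    g=cv2.inRange(hsv,(55,70,30),(95,255,200)); m=np.zeros_like(g); m[a:b,c:d]=g[a:b,c:d]
    mc=cv2.morphologyEx(m,cv2.MORPH_CLOSE,np.ones((9,9)))
    print(n,'board',maskrect(n,mc>0,43))
    v=np.zeros_like(g); v[a:b,c:d]=((hsv[a:b,c:d,2]<45))*255
    nl,lab,st,ce=cv2.connectedComponentsWithStats((v>0).astype(np.uint8))
    for i in range(1,nl):
        if st[i,4]>8: print('  dark',st[i],ce[i],ray(n,ce[i],65)[0][:2],ray(n,ce[i],47)[0][:2])
P=cv2.imread('pics/top0.png'); c=(150,220);r=30;k=10
big=cv2.resize(P[c[1]-r:c[1]+r,c[0]-r:c[0]+r],None,fx=k,fy=k,interpolation=cv2.INTER_CUBIC)
P2=cv2.imread('pics/scene0.png')
def dr(big,n,c,pts,col):
    q=((proj(n,pts)-np.array(c)+r+0.5)*k).astype(np.int32); cv2.polylines(big,[q],True,col,1)
def rect(cx,cy,hx,hy,z,yaw):
    a=np.radians(yaw);R2=np.array([[np.cos(a),-np.sin(a)],[np.sin(a),np.cos(a)]])
    p=np.array([[hx,hy],[hx,-hy],[-hx,-hy],[-hx,hy]])@R2.T+[cx,cy]; return np.c_[p,np.full(4,z)]
c2=(358,160)
big2=cv2.resize(P2[c2[1]-r:c2[1]+r,c2[0]-r:c2[0]+r],None,fx=k,fy=k,interpolation=cv2.INTER_CUBIC)
for B,n,cc in((big,'top',c),(big2,'scene',c2)):
    dr(B,n,cc,rect(513,330,55,35,43,1.0),(0,255,255));dr(B,n,cc,rect(513,330,15,15,65,1.0),(255,0,255));dr(B,n,cc,rect(513,330,67.5,45,28,1.0),(255,255,0))
cv2.imwrite('pics/p.png',np.hstack([cv2.resize(big,(400,400)),cv2.resize(big2,(400,400))]))
E
```

```text
top board ((511.730712890625, 328.57635498046875), (60.744842529296875, 100.48516845703125), 89.68048858642578)
  dark [150 207   5   2  10] [152.  207.5] [547.19128205 310.82131436] [547.98069331 315.45618454]
  dark [142 216  10   8  78] [146.38461538 219.42307692] [511.55323358 325.99727438] [511.8338954  330.84878832]
  dark [141 230   4   4  14] [142.5        231.28571429] [476.35963913 335.99209389] [476.13789631 340.98628845]
scene board ((514.199951171875, 325.2098693847656), (67.32958221435547, 107.00823974609375), 88.35070037841797)
  dark [352 143  15  18 185] [358.47567568 152.24324324] [514.55419588 322.21408402] [502.37722144 331.32605398]
  dark [355 164   9   5  35] [358.85714286 166.25714286] [559.12422496 304.76885302] [547.85359585 313.52606881]
```

View pics/p.png

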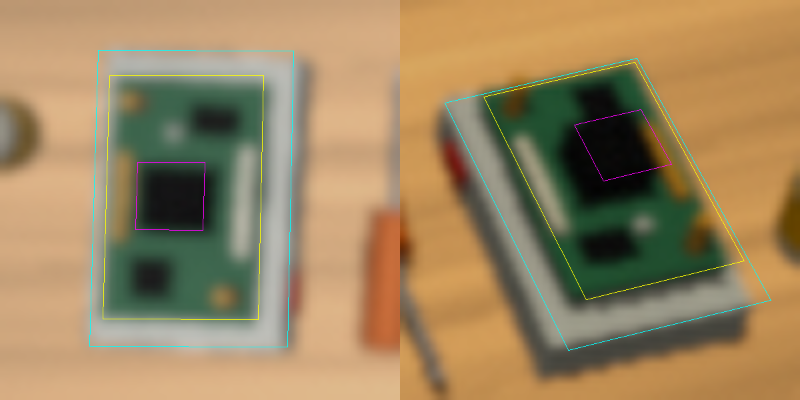

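Correcting by the overlay, the heatsink centre is about (511.5, 326). I'll grip along x with yaw about 91°.

```bash

python3 - <<'E'
from h import *
go(511.5,327,130,91)
E
```

```text
shift m [ 0.0338 -0.6938  0.1014] turn -1.5649
```

>>> play_rows(translation=[[0.0,-0.05,-0.01],[0.0,-0.11,-0.02],[0.0,-0.17,-0.02],[0.0,-0.23,-0.02],[0.0,-0.29,-0.02],[0.0,-0.35,-0.02],[0.01,-0.41,-0.02],[0.02,-0.47,-0.02],[0.03,-0.53,-0.02],[0.034,-0.59,-0.01],[0.034,-0.64,0.0],[0.034,-0.67,0.01]], turn=[-0.1,-0.23,-0.36,-0.49,-0.63,-0.77,-0.91,-1.05,-1.19,-1.33,-1.45,-1.53], jaw=[0.07,0.06,0.05,0.05,0.05,0.05,0.05,0.05,0.05,0.05,0.05,0.05], squeeze=60)

```text
time: 20.85
tool_pos: [509.0, 306.7, 216.2]
ee_rot: [-3.138, 0.001, 1.56]
force: [-0.1, -0.7, 0.2]
width: 50.2
```

```bash

python3 - <<'E'
from h import *
s=ctrl.sense();print(s['tool_pos'],s['ee_rot'],s['joints'],s['time'])
go(511.5,327,100,91)
E
```

```text
[509.00852629 306.72206155 216.22098353] [-3.13786883e+00  7.93481947e-04  1.55983141e+00] [-0.59149525  0.38492707  0.00619935  1.72054152 -0.00436534  1.03966111
 -0.59449407] 20.85
shift m [0.0203 0.0023 0.1162] turn -0.0284
```

>>> play_rows(translation=[[0.01,0.001,0.03],[0.018,0.002,0.07],[0.02,0.002,0.1],[0.02,0.002,0.116],[0.02,0.002,0.116],[0.02,0.002,0.116]], turn=[-0.015,-0.028,-0.028,-0.028,-0.028,-0.028], jaw=[0.05,0.05,0.05,0.05,0.05,0.05])

```text
time: 21.6
tool_pos: [514.4, 324.1, 104.0]
ee_rot: [3.14, -0.001, 1.581]
force: [0.0, 0.1, -0.8]
width: 50.0
```

```bash

python3 - <<'E'
from h import *
s=ctrl.sense();print(s['tool_pos'],s['ee_rot'],s['force'],s['time'])
snap("q",{"top":(150,220),"scene":(358,155)},40)
go(511.5,326.5,49,91)
E
```

```text
[514.38103578 324.0801616  104.04647044] [ 3.14010747e+00 -8.06815950e-04  1.58067672e+00] [ 0.03134386  0.11287457 -0.84241332] 21.6
shift m [ 0.0021 -0.003   0.0555] turn -0.0073
```

View pics/q.png

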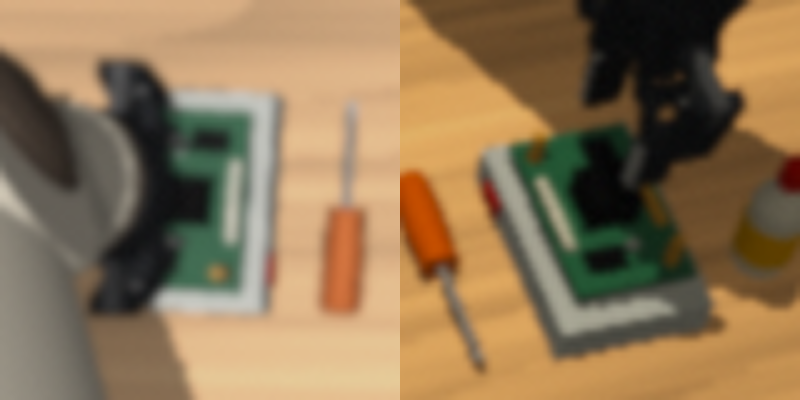

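```bash

python3 - <<'E'
from h import *
n='top';im=eyes.get_image(n);c=(150,220);r=40;k=14
big=cv2.resize(im[c[1]-r:c[1]+r,c[0]-r:c[0]+r],None,fx=k,fy=k,interpolation=cv2.INTER_CUBIC)
g=ctrl.sense()['tool_pos']
def pt(P,col):
    q=((proj(n,P)[0]-np.array(c)+r+.5)*k).astype(int); cv2.drawMarker(big,tuple(int(v) for v in q),col,cv2.MARKER_CROSS,20,1)
for s in(-25,25): pt(g+[s,0,8],(0,255,255)); pt(g+[s,0,25],(0,0,255))
def rect(cx,cy,hx,hy,z,yaw=1.0):
    a=np.radians(yaw);R2=np.array([[np.cos(a),-np.sin(a)],[np.sin(a),np.cos(a)]])
    p=np.array([[hx,hy],[hx,-hy],[-hx,-hy],[-hx,hy]])@R2.T+[cx,cy]; return np.c_[p,np.full(4,z)]
for P,col in((rect(511,326,15,15,65),(255,0,255)),(rect(511,326,55,35,43),(0,255,255)),(rect(511,326,67.5,45,28),(255,255,0))):
    q=((proj(n,P)-np.array(c)+r+0.5)*k).astype(np.int32); cv2.polylines(big,[q],True,col,1)
cv2.imwrite('pics/r.png',big[200:800,280:1000])
E
```

```text
(no output)
```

View pics/r.png

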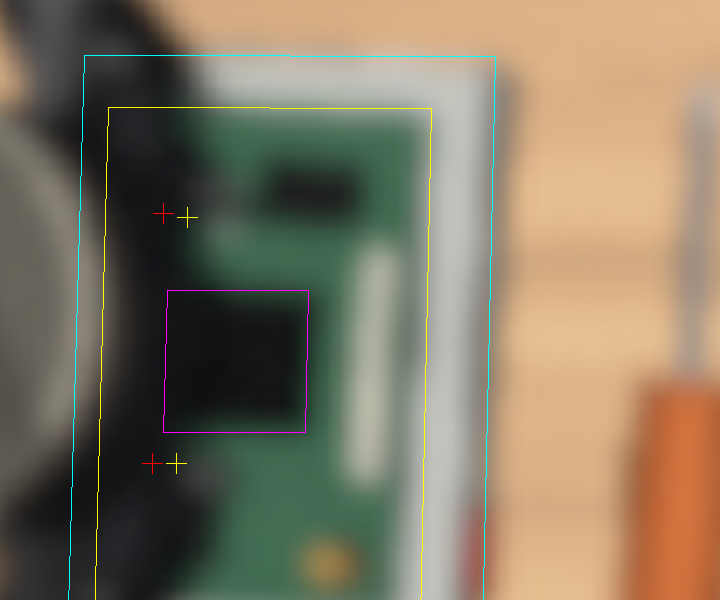

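>>> play_rows(translation=[[0.002,-0.0035,0.015],[0.002,-0.0035,0.03],[0.002,-0.0035,0.042],[0.002,-0.0035,0.045],[0.002,-0.0035,0.045]], turn=[-0.007,-0.007,-0.007,-0.007,-0.007], jaw=[0.05,0.05,0.05,0.05,0.05])

```text
time: 22.38
tool_pos: [509.8, 325.9, 57.5]
ee_rot: [-3.141, 0.0, 1.588]
force: [-1.2, -0.5, -0.0]
width: 50.0
```

```bash

python3 - <<'E'
from h import *
s=ctrl.sense();print(s['tool_pos'],s['ee_rot'],s['force'],s['time'])
snap("t",{"top":(150,220),"scene":(358,155)},30)
go(511,326.5,49,91)
E
```

```text
[509.83408624 325.87801427  57.52604157] [-3.14102022e+00  4.33794542e-04  1.58825521e+00] [-1.16000083 -0.54002479 -0.01059972] 22.375
shift m [0.0003 0.0007 0.0093] turn -0.0001
```

View pics/t.png

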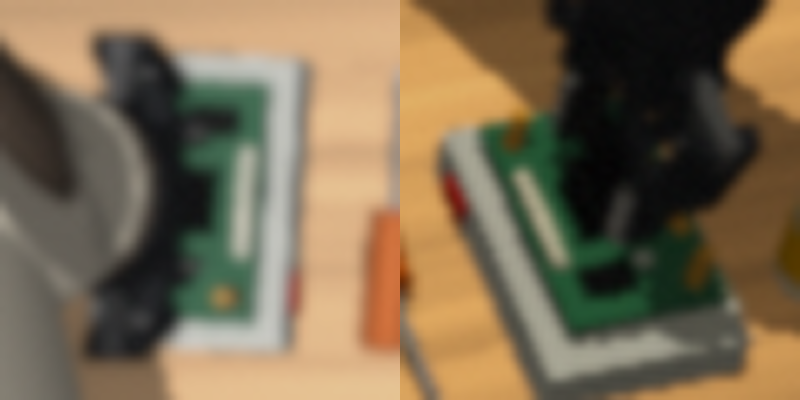

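>>> play_rows(translation=[[0,0.001,0.005],[0,0.001,0.008],[0,0.001,0.008],[0,0.001,0.008],[0,0.001,0.008],[0,0.001,0.008],[0,0.001,0.008]], turn=[0,0,0,0,0,0,0], jaw=[0.05,0.05,0.04,0.035,0.025,0.025,0.025], squeeze=40)

```text
time: 23.35
tool_pos: [511.1, 326.2, 50.3]
ee_rot: [3.141, -0.0, 1.588]
force: [0.3, 1.2, 3.0]
width: 29.0
```

```bash

python3 - <<'E'
from h import *
s=ctrl.sense();print(s['tool_pos'],s['ee_rot'],s['force'],s['ft_torque'],s['width'],s['time'])
snap("u",{"top":(150,220),"scene":(358,155)},30)
E
```

```text
[511.13962189 326.24142453  50.32189494] [ 3.14113016e+00 -3.50719673e-04  1.58837284e+00] [0.32896079 1.21197442 2.960218  ] [-0.01797404  0.03932281 -0.0031773 ] 29.003044689815063 23.35
```

View pics/u.png

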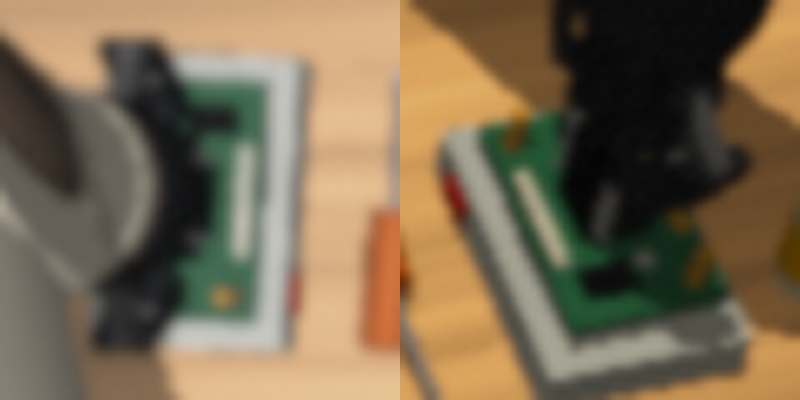

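The grip is on the heatsink at 29 mm and the side force is negligible. I'll firm it up and lift straight.

>>> play_rows(translation=[[0,0,0],[0,0,-0.003],[0,0,-0.008],[0,0,-0.014],[0,0,-0.022],[0,0,-0.03],[0,0,-0.04],[0,0,-0.055],[0,0,-0.075],[0,0,-0.095],[0,0,-0.095]], turn=[0,0,0,0,0,0,0,0,0,0,0], jaw=[0.02,0.02,0.02,0.02,0.02,0.02,0.02,0.02,0.02,0.02,0.02], squeeze=70)

```text
time: 24.82
tool_pos: [512.3, 327.0, 147.5]
ee_rot: [3.138, -0.003, 1.588]
force: [-0.3, 0.4, -1.1]
width: 28.4
```

```bash

python3 - <<'E'
from h import *
s=ctrl.sense();print(s['tool_pos'],s['ee_rot'],s['force'],s['ft_torque'],s['width'],s['time'])
snap("v",{"top":(150,220),"scene":(358,145)},40)
go(491,-250,200,91.5)
E
```

```text
[512.32835726 326.99085647 147.49157971] [ 3.13786500e+00 -2.50494483e-03  1.58827763e+00] [-0.2581169   0.39803161 -1.07758637] [ 0.01254261 -0.00502533  0.02173462] 28.432037619628648 24.825
shift m [-0.5756 -0.0299 -0.0549] turn -0.0087
```

View pics/v.png

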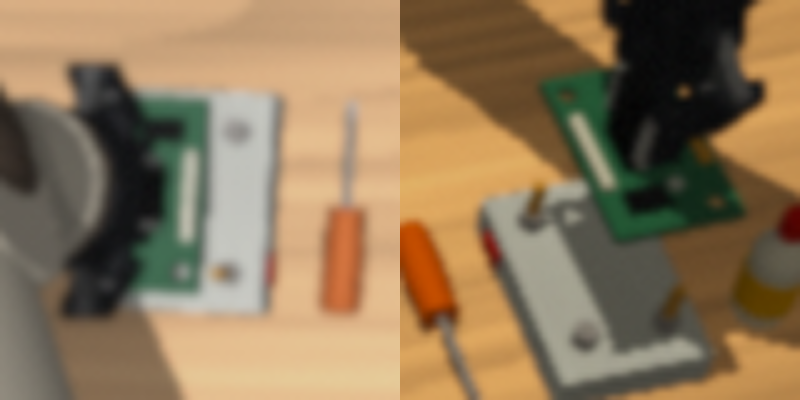

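The board is off the pins and level. Carrying it to the bay.

>>> play_rows(translation=[[-0.015,0.0,-0.015],[-0.05,-0.002,-0.035],[-0.1,-0.005,-0.05],[-0.155,-0.008,-0.055],[-0.21,-0.011,-0.055],[-0.265,-0.014,-0.055],[-0.32,-0.017,-0.055],[-0.375,-0.02,-0.055],[-0.43,-0.023,-0.055],[-0.48,-0.026,-0.055],[-0.52,-0.028,-0.05],[-0.55,-0.03,-0.04]], turn=[0,0,0,0,0,0,0,0,0,0,0,0], jaw=[0.02,0.02,0.02,0.02,0.02,0.02,0.02,0.02,0.02,0.02,0.02,0.02])

```text
time: 26.42
tool_pos: [489.4, -227.6, 185.6]
ee_rot: [3.141, 0.001, 1.585]
force: [0.4, 0.6, -2.3]
width: 28.1
```

```bash

python3 - <<'E'
from h import *
s=ctrl.sense();print(s['tool_pos'],s['ee_rot'],s['force'],s['width'],s['joints'],s['time'])
go(491.3,-247,80,91.5)
E
```

```text
[ 489.39214474 -227.62957896  185.56062997] [3.14109256e+00 7.78518908e-04 1.58530479e+00] [ 0.38411115  0.55966026 -2.27192481] 28.1112736654121 [ 0.17269451  0.32998767  0.25698881  1.8936155  -0.10231259  0.92982374
  0.49213693] 26.425
shift m [-0.0194  0.0016  0.1056] turn -0.0117
```

>>> play_rows(translation=[[-0.008,0.001,0.02],[-0.016,0.0015,0.06],[-0.019,0.0015,0.1],[-0.019,0.0015,0.125],[-0.019,0.0015,0.135],[-0.019,0.0015,0.135]], turn=[-0.01,-0.01,-0.01,-0.01,-0.01,-0.01], jaw=[0.02,0.02,0.02,0.02,0.02,0.02])

```text
time: 27.18
tool_pos: [491.8, -243.6, 50.0]
ee_rot: [-3.141, -0.0, 1.598]
force: [0.1, -0.1, -1.6]
width: 28.2
```

```bash

python3 - <<'E'
from h import *
s=ctrl.sense();print(s['tool_pos'],s['ee_rot'],s['force'],s['width'],s['time'])
snap("w",{"top":(350,225),"scene":(140,200)},50)
go(491.3,-247,17,91.5)
E
```

```text
[ 491.79924386 -243.62590637   49.95051913] [-3.14061077e+00 -3.73639190e-04  1.59778200e+00] [ 0.14855699 -0.06275377 -1.58698848] 28.209023255236385 27.175
shift m [-0.003  -0.0019  0.0341] turn 0.0012
```

View pics/w.png

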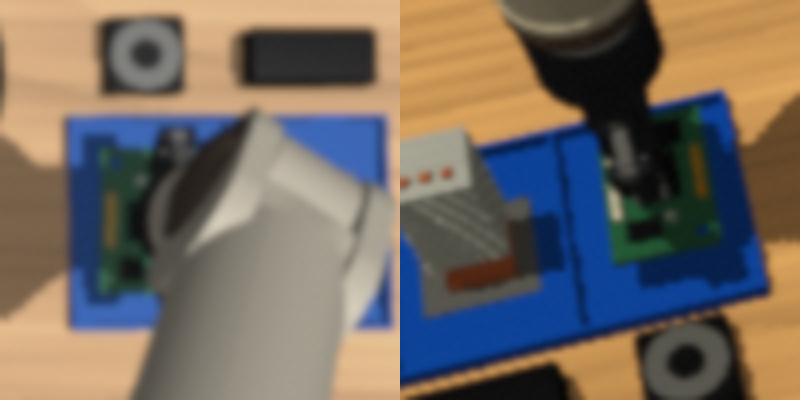

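The board is over the middle of the bay, and the cooler still stands in its square. Lowering slowly.

>>> play_rows(translation=[[-0.002,-0.001,0.01],[-0.003,-0.001,0.018],[-0.003,-0.001,0.024],[-0.003,-0.001,0.029],[-0.003,-0.001,0.031],[-0.003,-0.001,0.031]], turn=[0,0,0,0,0,0], jaw=[0.02,0.02,0.02,0.02,0.02,0.02])

```text
time: 28.02
tool_pos: [491.4, -246.3, 18.8]
ee_rot: [-3.141, -0.0, 1.598]
force: [0.7, -0.7, -1.3]
width: 28.4
```

>>> play_rows(translation=[[0,0,0.001],[0,0,0.002],[0,0,0.003],[0,0,0.003]], turn=[0,0,0,0], jaw=[0.02,0.02,0.02,0.02])

```text
time: 28.52
tool_pos: [491.6, -246.4, 16.4]
ee_rot: [3.141, -0.0, 1.598]
force: [-1.6, -0.1, 4.3]
width: 28.0
```

>>> play_rows(translation=[[0,0,0.0003],[0,0,0.0003],[0,0,0.0003],[0,0,0],[0,0,0],[0,0,0],[0,0,-0.02],[0,0,-0.06],[0,0,-0.12],[0,0,-0.18]], turn=[0,0,0,0,0,0,0,0,0,0], jaw=[0.028,0.031,0.034,0.042,0.05,0.05,0.05,0.05,0.05,0.05], squeeze=20)

```text
time: 29.78
tool_pos: [491.1, -246.2, 197.5]
ee_rot: [-3.141, -0.0, 1.598]
force: [1.2, 0.8, 0.6]
width: 50.1
```

>>> play_rows(translation=[[0.05,0,-0.01],[0.11,0,-0.02],[0.17,0,-0.02],[0.23,0,-0.02],[0.29,0,-0.02],[0.32,0,-0.02],[0.32,0,-0.02]], turn=[0,0,0,0,0,0,0], jaw=[0.05,0.05,0.05,0.05,0.05,0.05,0.05])

```text
time: 30.65
tool_pos: [482.3, 76.6, 216.0]
ee_rot: [-3.142, -0.001, 1.604]
force: [-0.7, -1.3, 0.2]
width: 50.2
```

```bash

python3 - <<'E'
from h import *
s=ctrl.sense();print(s['tool_pos'],s['force'],s['width'],s['time'])
snap("x",{"top":(357,230),"scene":(130,210)},50)
for n in("top","scene"): cv2.imwrite(f'pics/{n}_end.png',eyes.get_image(n))
E
```

```text
[482.2583079   76.61290467 215.99753194] [-0.71440403 -1.30422071  0.20062323] 50.23682054037925 30.65
```

View pics/x.png

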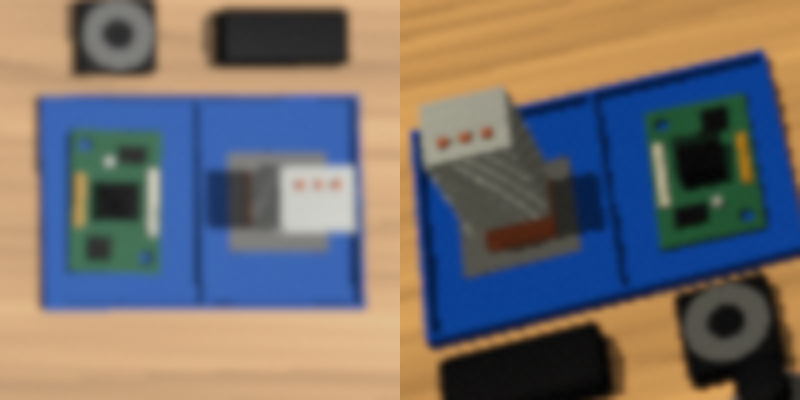

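View pics/top_end.png

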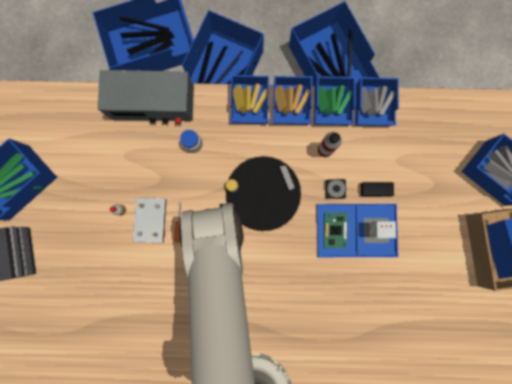

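View pics/scene_end.png

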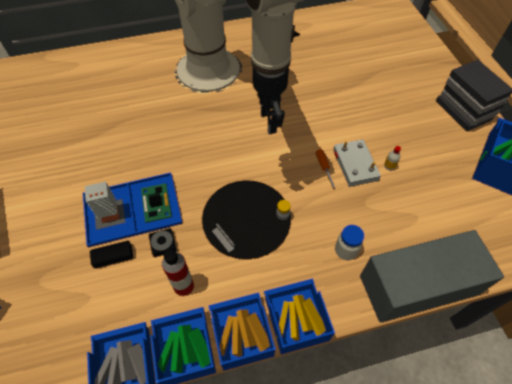

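```bash

python3 - <<'E'
from h import *
o=[]
for n,c in(("top",(372,230)),("scene",(120,212))):
    im=cv2.imread(f'pics/{n}_end.png');r=25;k=16
    big=cv2.resize(im[c[1]-r:c[1]+r,c[0]-r:c[0]+r],None,fx=k,fy=k,interpolation=cv2.INTER_CUBIC)
    def sq(cx,cy,hx,hy,z,yaw=1.3):
        a=np.radians(yaw);R2=np.array([[np.cos(a),-np.sin(a)],[np.sin(a),np.cos(a)]])
        p=np.array([[hx,hy],[hx,-hy],[-hx,-hy],[-hx,hy]])@R2.T+[cx,cy]; return np.c_[p,np.full(4,z)]
    for P,col in((sq(494,-369.5,38,38,4),(0,255,0)),(sq(494,-369.5,22,22,4),(255,255,0)),(sq(494,-369.5,22,22,14),(255,255,0)),(sq(494,-369.5,23,26,119),(255,0,255))):
        q=((proj(n,P)-np.array(c)+r+0.5)*k).astype(np.int32); cv2.polylines(big,[q],True,col,1)
    o.append(cv2.resize(big,(400,400)))
cv2.imwrite('pics/y.png',np.hstack(o))
E
```

```text
(no output)
```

View pics/y.png

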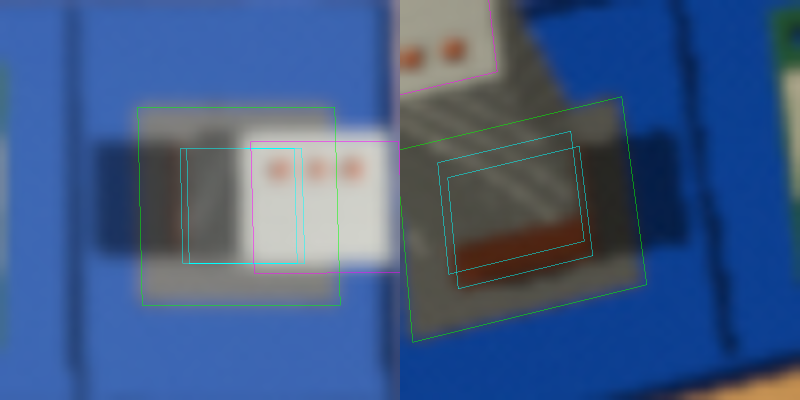

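```bash
python3 -c "
from workcell import ctrl
print(ctrl.job_done(), ctrl.sense()['time'])"
```

```text
the job is handed in; nothing more can be done
the job is handed in; nothing more can be done
```

The kit is made up in the tray and handed in after about 31 s of the 64 s allowed.

- **Cooler (done first):** I gripped it near the top of its fins. It would not swing upright on its own at the softest grip, so I used short quick arm moves to pitch it. I then walked it upright on its foot edge on the grey square. After that I lifted it about 5 mm, shifted it to correct a 2.8 mm offset, set it down gently and let go.
- **Board:** I gripped it by the heatsink and lifted it straight up off both pins, level. I lowered it onto the floor of the other bay until it touched, with about 6 N of contact force, and let go.

**Last checks**
- **Placement:** both final pictures show the cooler upright on its foot, in the middle of the grey square to about 3 mm. The board lies flat, heatsink up, inside its bay.
- **Small disagreement:** the top view puts the cooler's top about 3 mm from where I expected, while the scene view matches well. That is close to what the calibration can resolve.
- **Other things on the bench:** none had visibly moved. The arm hides most of the screwdriver in the top view, so only the scene picture confirms that one.
- **Arm:** it finished clear, touching nothing, with a force reading of about zero.

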